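# Pack and lock the two-tier lunch carrier

### The arm

A 6-joint arm with a two-finger parallel gripper is mounted at the origin on a cart in front of the work surface, level with it; the furniture and walls round the work are solid. World frame = base frame: x ahead of the robot, y to its left, z up, the work surface at z = 0. Lengths are in m, angles in rad, forces in N, time in s.
With the tool pointing down it reaches from about 0.425 to 0.95 m from the base axis. Payload 3.5 kg.
Tool frame: the origin (TCP) lies midway between the tips of the shut fingers; the grasp point (between the pads) lies 19 mm behind it; z points along the fingers, y is the line along which they close (so a half turn about z gives the same grasp; the last joint's range is limited). The gripper opens to 85 mm and grips with 20 to 120 N. Pads are 22 mm wide; open, the fingers measure 114 mm over their backs; the gripper's body (76 mm by 85 mm) begins 54 mm behind the grasp point. The pads swing forward as they close: fully open they stand 13 mm farther back than shut.
Start: joints at [-1.324, 0.286, 1.577, -0, 1.279, -0.15], TCP at [0.261, -0.623, 0.231] pointing down, gripper open.
Joint ranges: [-2.77, 2.77], [-0.9, 2.22], [0.21, 2.48], [-1.53, 4.67], [0.24, 2.81], [-2.84, 2.84]. Speed limits (rad/s): [2.79, 2.79, 3.14, 3.14, 3.14, 3.14].

### API

Orientations are given as a unit quaternion [x, y, z, w].
In Python, from plant import get_state, read_camera, ctrl gives the robot as it stands.
- The arm moves only by the shell command python3 -m crank 'ROWS' [FORCE]. ROWS is JSON, a list of rows, each a list of 3 entries, a list of its own where there are three numbers: the shift along the tool's x, y, z in mm, then the turn about the tool's z in degrees, then the closure in counts, from 0 (fully open) to 255 (shut). In form: [[[tx, ty, tz], yaw, claw], ...]. A call has 1 to 10 rows; each row is the pose to reach, as a shift and turn from the pose commanded when the call began, along the tool's axes at that moment; what a row does not reach only later rows make up. A row lasts 1/10 s, in which the tool goes at most 50 mm and 8.59 degrees, less where a joint would pass 70% of its speed; a pose out of reach is approached as far as the arm can. A call with a gripper value outside its range is refused whole. The fingers move at their own pace and stop on an object; FORCE is the grip in N (left out, the last holds). Time passes only in rows, so rows that repeat a pose let the fingers close. It gives the time, the measured TCP pose, the force, the opening and the grip force at its end, in the units of the state.
- get_state(): the state, without advancing time (a new reading comes with each control period).
- read_camera(name): name is "side" or "top"; returns a dict with "frame" (420x560x3 uint8, blue, green, red), "range_z" (420x560 float32, m along the optical axis (not along the pixel's ray), 0 where there is no reading), "vfov" (degrees; the focal length in pixels is half the picture's height over the tangent of half this angle, whatever the lens; pixels are square), "cx", "cy" (the principal point, pixels), "origin" and "orientation" of the camera in the world. Camera axes: x right, y down, z forward; pixel columns grow to the right and rows downward; lengths in m; the calibration is good to about 2 mm. A picture is of the moment at which its call begins.
- ctrl.sign_off(): hands the job in; it is judged then, once.
The state is a dict: "time": time; "qpos": joint angles; "dq": joint speeds; "joint_efforts": joint torques, N m; "eef_pos": TCP position; "tcp_rot": TCP orientation; "contact_force": force on the tool from outside, world axes, zero at the start; "wrist_torque": the same for the moment, N m; "opening": opening from 0.0 (shut) to 1.0 (fully open); "finger_force": force on a finger pad.
Only numpy, scipy, OpenCV 4.12 (cv2) and the standard library are available. Lean on these libraries where they do the work, as an engineer would, in place of code of your own. Each camera call takes 0.05 s, during which the arm holds its last target. There are 200 camera calls.

### The job

Pack the lunch carrier: unscrew the locking cap, swing the locking arm aside, and stand every tall pot that is there upright in the bottom box. Next seat the tray on the box, then stand every low pot that is there upright in the tray (fill the tray only once it is on the box), and seat the lid on the tray. Finally, with the cap still unscrewed, swing the arm fully back over the lid and screw the cap tight again, leaving the other things on the worktop alone.

Things in the scene. Friction and masses are not known exactly. Their poses are not given: they have to be found in the camera images.
- carrier: bottom box of the steel lunch carrier, fixed to the worktop, open on top: 78 mm wide (its x), 206 mm long (its y), walls 4 mm thick, inner floor 6 mm and rim 66 mm above the worktop. Origin at the centre of its underside, z up. A pivot post 18 mm across and 140 mm high stands at x = 0, y = -155 mm (beyond the -y end, on a low foot 44 mm wide)
- pivot (a point): top of the pivot post, on the vertical axis of the locking arm, 141 mm above the worktop; same axes as the carrier
- lock_arm (a joint): swing of the flat steel arm (16 mm wide, 141 to 155 mm above the worktop, 155 mm from post to cap) about the post: 0 = shut, along the carrier's +y, cap over the middle of the box; grows counterclockwise seen from above to 1.7 rad; at 1.57 it points to the carrier's -x side. Turns with about 0.12 N m, stays where left
- lock_cap (a joint): turn of the captive screw cap on the end of the locking arm, relative to the arm: 0 = screwed tight, grows counterclockwise seen from above to 1.6 rad = fully unscrewed; it stays on the arm and does not rise; turns with about 0.08 N m
- cap_mid (a point): centre of the black round fluted cap, 48 mm across, 26 mm high (157 to 183 mm above the worktop), a grey rib on its top lying along the arm when tight; the point is on its axis, 170 mm above the worktop, and its axes turn with the cap. A clamp pad under the arm reaches down to 132 mm
- tray: loose open steel tray, 78 (x) x 206 (y) x 45 mm high, 0.3 kg; its foot, 64x192x5 mm, fits the box's mouth with 3 mm play. Origin: centre of the foot's underside, z up; seated it is on the carrier's axis, 61 mm above its origin, long sides parallel, either way round. Inner floor at 9 mm, walls 4 mm; a 10 mm thick fin (across y) up to 39 mm parts it into two 94x70 mm spaces and is its grip
- lid: loose flat steel lid, 78 (x) x 206 (y) mm, 0.22 kg: foot 64x192x5 mm that fits the tray's mouth with 3 mm play, plate from 5 to 11 mm, and across the middle a black grip ridge 10 mm thick (y), 50 mm wide (x), up to 28 mm. Origin: centre of the foot's underside, z up; seated it is on the carrier's axis, 101 mm above its origin, either way round
- tall_a: straight round white pot with a steel lid, 42 mm across, 50 mm high, closed, standing upright; origin at the centre of its underside, z up. May be absent
- tall_b: straight round white pot with a steel lid, 42 mm across, 50 mm high, closed, standing upright; origin at the centre of its underside, z up. May be absent
- low_a: straight round white pot with a steel lid, 42 mm across, 26 mm high, closed, standing upright; origin at the centre of its underside, z up. May be absent
- low_b: straight round white pot with a steel lid, 42 mm across, 26 mm high, closed, standing upright; origin at the centre of its underside, z up. May be absent
- mug: green mug upside down at the back, 81x89x72 mm, a bystander to be left alone; origin under its centre
- honey: jar with a red lid at the back, 58x62x86 mm, a bystander to be left alone; origin under its centre
- fork: fork lying at the back, 193 mm long, a bystander to be left alone; origin under its centre
There are look-alikes about, which are no part of the job. Leave any turquoise look-alike of the tall_a alone.

How it is judged:
On the way, in this order (a step that is already met when the one before it is completed fails the run):
1. the cap is unscrewed (over 1.2 rad) while the arm is still shut (under 0.2 rad) (value of joint lock_cap above 1.2 rad and value of joint lock_arm below 0.2 rad), for 0.1 s.
2. the arm is swung aside (over 0.75 rad) (value of joint lock_arm above 0.75 rad), for 0.2 s.
3. all tall pots present stand in the bottom box (x of tall_a in the frame of carrier between -0.034 and 0.034 m and y of tall_a in the frame of carrier between -0.1 and 0.1 m and z of tall_a in the frame of carrier between 0.002 and 0.012 m and angle between each of tall_a, tall_b's own z axis and vertical below 0.2 rad and x of tall_b in the frame of carrier between -0.034 and 0.034 m and y of tall_b in the frame of carrier between -0.1 and 0.1 m and z of tall_b in the frame of carrier between 0.002 and 0.012 m), for 0.2 s.
4. the tray is seated on the bottom box (x of tray in the frame of carrier between -0.006 and 0.006 m and y of tray in the frame of carrier between -0.006 and 0.006 m and z of tray in the frame of carrier between 0.058 and 0.064 m and angle between the y axis of tray and the y axis of carrier, either way round below 0.08 rad and angle between tray's own z axis and vertical below 0.05 rad), for 0.2 s.
5. all low pots present stand in the tray (x of low_a in the frame of tray between -0.034 and 0.034 m and y of low_a in the frame of tray between -0.1 and 0.1 m and z of low_a in the frame of tray between 0.005 and 0.015 m and angle between each of low_a, low_b's own z axis and vertical below 0.2 rad and x of low_b in the frame of tray between -0.034 and 0.034 m and y of low_b in the frame of tray between -0.1 and 0.1 m and z of low_b in the frame of tray between 0.005 and 0.015 m), for 0.2 s.
6. the lid is seated on the tray (x of lid in the frame of carrier between -0.009 and 0.009 m and y of lid in the frame of carrier between -0.009 and 0.009 m and z of lid in the frame of carrier between 0.098 and 0.104 m and angle between the y axis of lid and the y axis of carrier, either way round below 0.11 rad and angle between lid's own z axis and vertical below 0.05 rad), for 0.2 s.
7. the arm is swung shut over the lid (under 0.1 rad) with the cap still unscrewed (over 0.8 rad) (value of joint lock_arm below 0.1 rad and value of joint lock_cap above 0.8 rad), for 0.2 s.
8. the cap is screwed tight (under 0.2 rad) with the arm shut (value of joint lock_cap below 0.2 rad and value of joint lock_arm below 0.1 rad), for 0.2 s.
At the end, for the whole second after the job is handed in: Tall pots present stand upright (0.2 rad) on the box floor, low ones on the tray floor; tray and lid seated within 6 mm (lid 9) sideways, 3 mm in height, 0.05 rad of level, 0.08 (lid 0.11) rad of the box's length; arm shut (under 0.1 rad), cap tight (under 0.2 rad) (all of step 3 and all of step 4 and all of step 5 and all of step 6 and all of step 8 and linear speed of each of tray, lid below 0.02 m/s); the robot touches nothing.
It fails at once if the mug is moved more than 4 cm (distance of mug from where it was at the start of the episode above 0.04 m).
It fails at once if the honey is moved more than 4 cm (distance of honey from where it was at the start of the episode above 0.04 m).
It fails at once if the fork is moved more than 4 cm (distance of fork from where it was at the start of the episode above 0.04 m).
Of tall_a, tall_b, low_a, low_b only 2 to 3 are there at a start; the rules pass over those that are not, and their reading is None.
At some moment in a run one of tray, lid may be knocked a few centimetres aside while the robot is not near it.
Once in a run the grip may slacken for a moment while it holds something.
It also fails if it takes over 200 s, if anything falls off the work surface, if the arm or the gripper's body presses on something with over 40 N, if the wrist force passes 120 N, or if a joint passes its speed limit or range.

## Working session

There is one attempt and no reset: what is moved stays moved. The work goes in short steps, Python scripts to look and compute and a shell command to move; the robot and the scene stay as the last step left them, time stands still between calls to the robot, and variables do not carry over. Pictures are saved under pics/ and viewed, at most 16 in all, crops included, and the job is handed in when it is done.

```bash
ls; mkdir -p pics
cat > h.py <<'E'
import numpy as np, cv2
from scipy.spatial.transform import Rotation as R
from plant import get_state, read_camera, ctrl
def cam(n):
    c=read_camera(n); c['f']=c['frame'].shape[0]/2/np.tan(np.radians(c['vfov'])/2); return c
def cloud(c):
    z=c['range_z']; v,u=np.mgrid[:z.shape[0],:z.shape[1]]
    p=np.dstack([(u-c['cx'])/c['f']*z,(v-c['cy'])/c['f']*z,z])
    w=p@R.from_quat(c['orientation']).as_matrix().T+np.array(c['origin']); w[z==0]=np.nan; return w
def pix(c,p):
    q=R.from_quat(c['orientation']).as_matrix().T@(np.array(p)-c['origin']); return c['cx']+c['f']*q[0]/q[2], c['cy']+c['f']*q[1]/q[2]
def shot(n,name,box=None,scale=1):
    c=cam(n); np.savez('pics/'+name+'.npz',w=cloud(c),im=c['frame'])
    im=c['frame']
    if box: im=im[box[1]:box[3],box[0]:box[2]]
    cv2.imwrite('pics/'+name+'.png',cv2.resize(im,None,fx=scale,fy=scale,interpolation=cv2.INTER_CUBIC)); return c
E
python3 - <<'E'
from h import *
for n in('top','side'):
    c=shot(n,n+'0',scale=1.4); print(n,c['origin'],c['orientation'],c['f'],c['cx'],c['cy'])
s=get_state(); print(s)
E
```

```text
pics
top [0.4154005 0.1363523 1.2103566] [ 0.71245285 -0.69895125  0.03217818 -0.05331649] 416.25450464714237 284.0524384758796 204.34909581793573
side [0.42217829 0.7950313  0.71039648] [-0.06148402  0.91272209 -0.40283937  0.02964029] 407.3887765657146 279.8763153368892 202.1508568272707
{'time': 0.1, 'qpos': array([-1.32399761e+00,  2.87141167e-01,  1.57799946e+00, -1.02864461e-05,
        1.27858022e+00, -1.49965061e-01]), 'dq': array([ 0.00068749, -0.00134233, -0.00358045,  0.00156991,  0.00062291,
       -0.00184342]), 'joint_efforts': array([ 5.68595406e-04, -4.07299769e+01, -2.93699348e+01, -1.34011707e-04,
        3.45781511e-03, -1.42725234e-06]), 'eef_pos': array([ 0.26074849, -0.62197932,  0.23005961]), 'tcp_rot': array([ 9.80385916e-01,  1.97084561e-01, -5.64179991e-05, -1.06261344e-03]), 'contact_force': array([ 0.14459113,  0.64594868, -0.97221743]), 'wrist_torque': array([-0.02321637, -0.03024119,  0.00573837]), 'finger_force': 0.0, 'opening': 0.997751144980496}
```

View pics/top0.png

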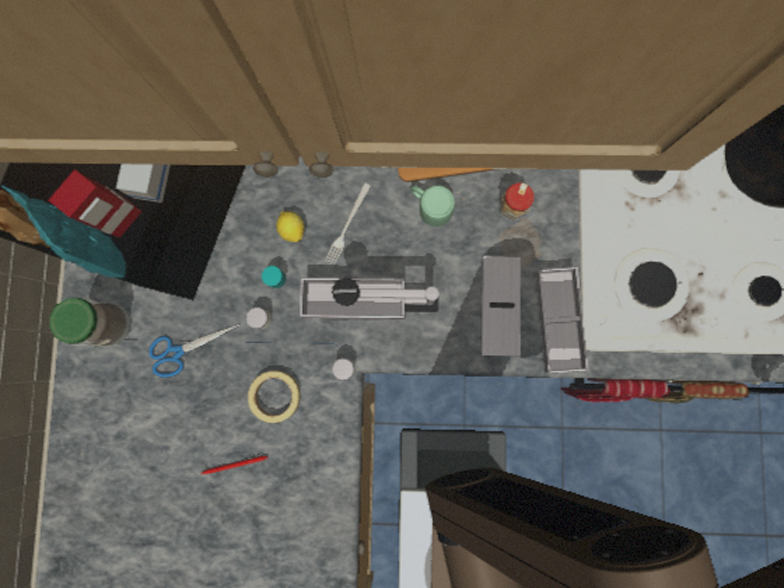

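View pics/side0.png

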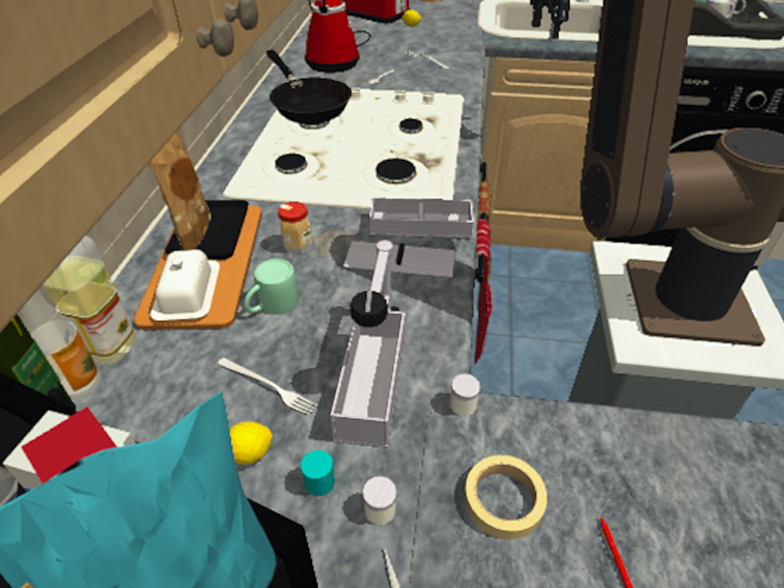

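The top view (784-px scale) shows:
- the carrier at (352,298), with the cap at (345,291) and the post at (432,294)
- the lid at (501,305) and the tray at (563,320)
- white pots at (256,317) and (343,369)

The things that could pass for a pot are the turquoise one at (272,276), which I leave alone, the lemon at (290,227) and the tape ring at (274,397). I choose the two white ones, and their heights will tell tall from low.

```bash
cat >> h.py <<'E'
def rect(w,m):
    p=w[m][:,:2]; p=p[~np.isnan(p).any(1)]
    (c,s,a)=cv2.minAreaRect((p*1000).astype(np.float32)); return np.round(c,1),np.round(s,1),round(a,1),len(p)
def win(w,u0,v0,u1,v1):
    m=np.zeros(w.shape[:2],bool); m[v0:v1,u0:u1]=1; return m
E
python3 - <<'E'
from h import *
d=np.load('pics/top0.npz'); w=d['w']; z=w[...,2]
def at(n,u0,v0,u1,v1,lo,hi):
    m=win(w,*[int(x/1.4) for x in(u0,v0,u1,v1)])&(z>lo)&(z<hi)
    print(n,rect(w,m),'zmed',np.round(np.median(z[m]),4))
at('pot1',240,300,274,334,.015,.1)
at('pot2',328,352,362,386,.015,.1)
at('turq',258,260,288,290,.015,.1)
at('box rim',290,265,412,325,.055,.075)
at('post',418,278,446,308,.13,.16)
at('cap',325,270,368,312,.165,.2)
at('arm',370,275,446,310,.135,.162)
at('lid plate',470,245,530,365,.004,.02)
at('lid ridge',470,245,530,365,.022,.04)
at('tray rim',530,255,595,380,.038,.06)
at('tray fin',548,305,578,330,.032,.042)
b=cv2.cvtColor(d['im'],cv2.COLOR_BGR2HSV)
im=d['im']
cv2.imwrite('pics/crop1.png',cv2.resize(im[180:285,160:325],None,fx=4.8,fy=4.8,interpolation=cv2.INTER_CUBIC))
d=np.load('pics/side0.npz'); w=d['w']; z=w[...,2]
print('side:')
at('pot1',355,470,405,530,.012,.1)
at('pot2',445,370,490,420,.012,.1)
at('cap',345,285,395,330,.175,.2)
at('lid ridge',345,235,460,275,.02,.04)
for n,b in(('p1',(355,470,405,530)),('p2',(445,370,490,420))):
    m=win(w,*[int(x/1.4) for x in b]);print(n,np.nanpercentile(z[m],[90,97]))
E
```

```text
pot1 (array([488.1, 454.3]), array([39.3, 39.9]), 73.4, 203) zmed 0.0492
pot2 (array([390.7, 277.6]), array([38.5, 39.7]), 0.8, 189) zmed 0.0494
turq (array([573.7, 428.8]), array([40.5, 40. ]), 43.8, 198) zmed 0.0494
box rim (array([530.3, 256.6]), array([ 78.5, 219.3]), 0.2, 312) zmed 0.0652
post (array([531.2, 114.4]), array([23.3, 38.3]), 0.3, 115) zmed 0.1561
cap (array([529.2, 261.1]), array([48.3, 47.7]), 74.2, 311) zmed 0.1828
arm (array([530.9, 158.1]), array([ 23.3, 125.7]), 0.3, 328) zmed 0.1551
lid plate (array([529.8, -32.9]), array([119.2, 241.7]), 89.6, 1913) zmed 0.0104
lid ridge (array([525. , -39.1]), array([ 9.3, 47.6]), 1.2, 66) zmed 0.027
tray rim (array([ 496.8, -157.2]), array([205.4,  80.1]), 5.1, 396) zmed 0.043
tray fin (array([ 496.6, -155.4]), array([ 9.8, 56.5]), 5.1, 74) zmed 0.0378
side:
pot1 (array([488. , 456.6]), array([39.7, 40.1]), 8.4, 629) zmed 0.0486
pot2 (array([389.7, 279. ]), array([41.1, 39.9]), 43.5, 464) zmed 0.0479
cap (array([530.2, 264.1]), array([49.7, 49.7]), 14.2, 425) zmed 0.1821
lid ridge (array([525.3, -38.1]), array([48.7,  9.9]), 87.9, 52) zmed 0.0263
p1 [0.04978189 0.05079993]
p2 [0.04920673 0.05039762]
```

View pics/crop1.png

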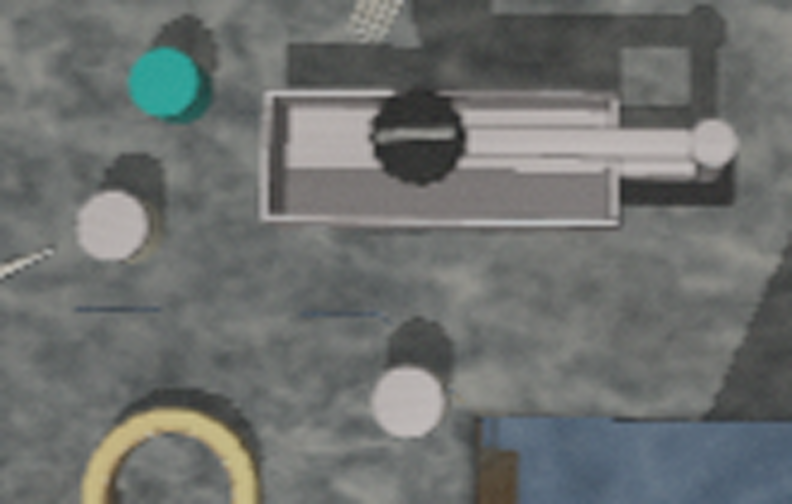

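Both white pots come out 50 mm high, so they are tall_a and tall_b. There is no low pot in view. The crop shows the two white pots at (112,225) and (408,402), the turquoise one at (165,82), and the cap at (420,137) with its rib along the arm.

```bash
cat >> h.py <<'E'
def psi():
    y=R.from_quat(get_state()['tcp_rot']).as_matrix()[:,1]; return np.degrees(np.arctan2(y[1],y[0]))
def plan(*wps):
    """waypoints x,y,z (mm), psi(deg = world heading of tool y); prints tool shift & yaw call by call"""
    s=get_state(); p=s['eef_pos']*1000; a=psi(); print('t',round(s['time'],1),'at',np.round(p,1),round(a,1),'op',round(s['opening'],3))
    for x in wps:
        d=np.array(x[:3])-p; t=np.radians(a)
        ey=np.array([np.cos(t),np.sin(t),0]); ex=np.array([-np.sin(t),np.cos(t),0])
        yaw=-((x[3]-a)); rows=max(np.linalg.norm(d)/50,abs(yaw)/8.59)
        print(x,'->',[round(float(d@ex),1),round(float(d@ey),1),round(float(-d[2]),1)],round(float(yaw),1),'rows %.1f'%rows); p=np.array(x[:3],float); a=x[3]
E
python3 -c "
from h import *
plan((540,-200,280,-30),(530,262.5,260,0),(530,262.5,157,0))"
```

```text
t 0.1 at [ 260.7 -622.   230.1] -67.3 op 0.998
(540, -200, 280, -30) -> [420.6, -281.3, -49.9] -37.3 rows 10.2
(530, 262.5, 260, 0) -> [395.5, -239.9, 20.0] -30.0 rows 9.3
(530, 262.5, 157, 0) -> [0.0, 0.0, 103.0] 0.0 rows 2.1
```

```bash
python3 -m crank '[[[420,-281,-50],-37.3,0],[[420,-281,-50],-37.3,0],[[420,-281,-50],-37.3,0],[[420,-281,-50],-37.3,0],[[420,-281,-50],-37.3,0],[[420,-281,-50],-37.3,0],[[420,-281,-50],-37.3,0],[[420,-281,-50],-37.3,0],[[420,-281,-50],-37.3,0],[[420,-281,-50],-37.3,0]]' 40
python3 -c "
from h import *
plan((530,262.5,260,0),(530,262.5,157,0))"
```

```text
time: 1.1
eef_pos: [0.5359, -0.2055, 0.2803]
tcp_rot: [0.866, 0.5, -0.0, -0.0]
contact_force: [0.2, 0.1, 0.8]
opening: 1.001
finger_force: 0.0
t 1.1 at [ 535.9 -205.5  280.3] -30.0 op 1.001
(530, 262.5, 260, 0) -> [402.4, -238.9, 20.3] -30.0 rows 9.4
(530, 262.5, 157, 0) -> [0.0, 0.0, 103.0] 0.0 rows 2.1
```

```bash
python3 -m crank '[[[402,-239,20],-30,0],[[402,-239,20],-30,0],[[402,-239,20],-30,0],[[402,-239,20],-30,0],[[402,-239,20],-30,0],[[402,-239,20],-30,0],[[402,-239,20],-30,0],[[402,-239,20],-30,0],[[402,-239,20],-30,0],[[402,-239,20],-30,0]]'
python3 -m crank '[[[0,0,0],0,0],[[0,0,0],0,0]]'
python3 -c "
from h import *
plan((530,262.5,157,0))
c=shot('side','s1',(200,120,360,240),4.5)"
```

```text
time: 2.1
eef_pos: [0.5278, 0.264, 0.2596]
tcp_rot: [0.705, 0.709, -0.0, -0.001]
contact_force: [0.4, -0.0, -0.5]
opening: 1.0
finger_force: 0.0
time: 2.3
eef_pos: [0.5288, 0.26, 0.26]
tcp_rot: [0.707, 0.708, -0.001, -0.0]
contact_force: [0.4, 0.2, -0.2]
opening: 0.997
finger_force: 0.0
t 2.3 at [528.8 260.  260. ] 0.1 op 0.997
(530, 262.5, 157, 0) -> [2.5, 1.2, 103.0] 0.1 rows 2.1
```

View pics/s1.png

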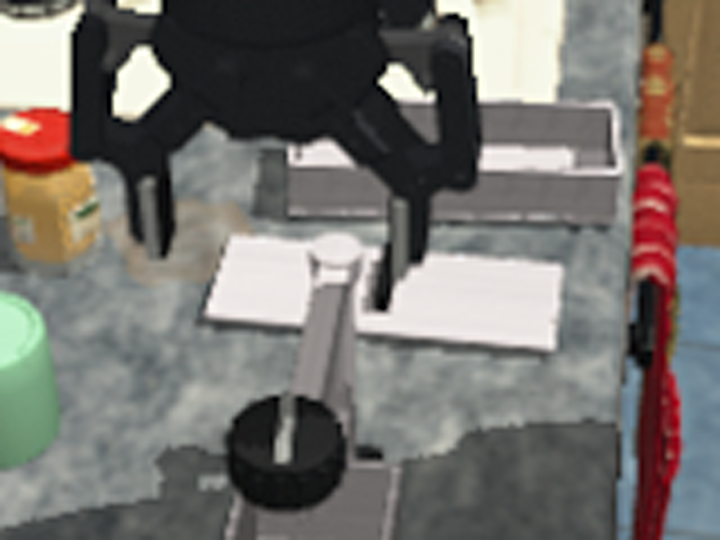

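The fingers, at (150,230) and (410,250), straddle the cap at (287,450). I descend and grip.

```bash
python3 -m crank '[[[2,1,60],0,0],[[2,1,103],0,0],[[2,1,103],0,0],[[2,1,103],0,0],[[2,1,103],0,255],[[2,1,103],0,255],[[2,1,103],0,255],[[2,1,103],0,255],[[2,1,103],0,255],[[2,1,103],0,255]]' 50
python3 -m crank '[[[0,0,0],-8,255],[[0,0,0],-16,255],[[0,0,0],-24,255],[[0,0,0],-32,255],[[0,0,0],-40,255],[[0,0,0],-48,255],[[0,0,0],-48,255]]'
```

```text
time: 3.35
eef_pos: [0.5303, 0.2625, 0.1612]
tcp_rot: [0.707, 0.707, 0.0, 0.0]
contact_force: [-4.8, -2.0, 7.6]
opening: 0.547
finger_force: 50.6
time: 4.05
eef_pos: [0.5302, 0.2624, 0.1612]
tcp_rot: [0.357, 0.934, 0.0, 0.0]
contact_force: [-5.9, -1.1, 7.2]
opening: 0.545
finger_force: 50.6
```

```bash
python3 -m crank '[[[0,0,-3],-8,255],[[0,0,-3],-16,255],[[0,0,-3],-24,255],[[0,0,-3],-32,255],[[0,0,-3],-40,255],[[0,0,-3],-46,255],[[0,0,-3],-46,255],[[0,0,-3],-46,255]]'
python3 - <<'E'
from h import *
print(get_state()['contact_force'],get_state()['wrist_torque'])
cx,cy=530.3,107
w=[]
for a in (15,30,45,58): w.append((cx-155*np.sin(np.radians(a)),cy+155*np.cos(np.radians(a)),160,psi()+a))
plan(*w)
s=get_state();p=s['eef_pos']*1000;t=np.radians(psi())
# all relative to the current tool frame
for a in range(4,61,4):
    d=np.array([cx-155.4*np.sin(np.radians(a)),cy+155.4*np.cos(np.radians(a))])-p[:2]
    print([round(d@[-np.sin(t),np.cos(t)]),round(d@[np.cos(t),np.sin(t)])],-a)
shot('top','t2',(160,160,325,265),4.8)
E
```

```text
time: 4.85
eef_pos: [0.5286, 0.2623, 0.1614]
tcp_rot: [-0.034, 0.999, 0.0, -0.002]
contact_force: [-5.8, -0.1, 0.9]
opening: 0.538
finger_force: 53.2
[-5.82643395 -0.08891407  0.86640349] [-0.04332745  0.7141305  -0.68334785]
t 4.8 at [528.6 262.3 161.4] 93.8 op 0.538
(np.float64(490.18304800910926), np.float64(256.7185030748056), 160, np.float64(108.84200398000827)) -> [38.7, -3.0, 1.4] -15.0 rows 1.7
(np.float64(452.79999999999995), np.float64(241.233937586588), 160, np.float64(123.84200398000827)) -> [40.4, -2.6, -0.0] -15.0 rows 1.7
(np.float64(420.6984489160851), np.float64(216.60155108391487), 160, np.float64(138.84200398000826)) -> [40.4, -2.6, -0.0] -15.0 rows 1.7
(np.float64(398.85254509575395), np.float64(189.13748595614675), 160, np.float64(151.84200398000826)) -> [35.1, -1.6, -0.0] -13.0 rows 1.5
[9, 0] -4
[20, 0] -8
[31, -1] -12
[41, -3] -16
[52, -6] -20
[62, -9] -24
[72, -13] -28
[82, -18] -32
[91, -24] -36
[100, -30] -40
[109, -36] -44
[117, -44] -48
[124, -51] -52
[131, -60] -56
[138, -69] -60
```

View pics/t2.png

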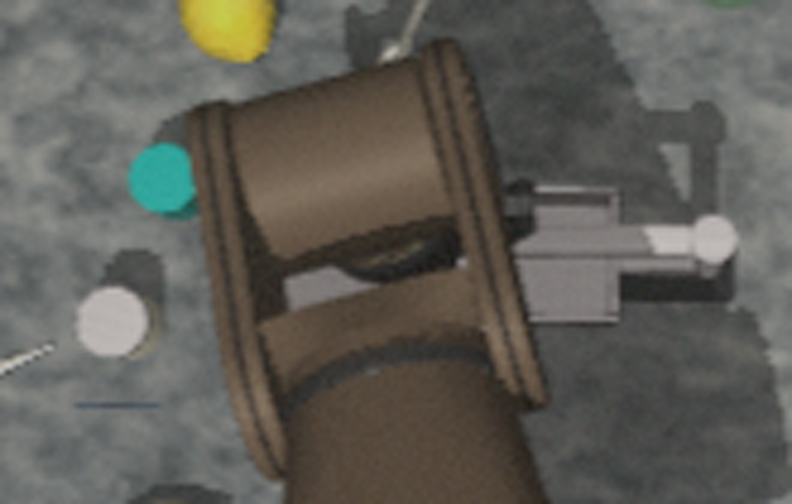

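The arm is still shut and the cap is at its stop. Now I swing the arm, with the cap held.

```bash
python3 -m crank '[[[9,0,0],-3,255],[[20,0,0],-7,255],[[31,-1,0],-11,255],[[41,-3,0],-15,255],[[52,-6,0],-19,255],[[62,-9,0],-23,255],[[72,-13,0],-27,255],[[82,-18,0],-31,255],[[91,-24,0],-35,255],[[100,-30,0],-39,255]]'
python3 -m crank '[[[0,0,0],0,255],[[0,0,0],0,255]]'
python3 - <<'E'
from h import *
s=get_state();p=s['eef_pos']*1000;t=np.radians(psi());print(s['contact_force'],s['wrist_torque'],psi())
cx,cy=530.3,107
print(np.degrees(np.arctan2(cx-p[0],p[1]-cy)),np.hypot(cx-p[0],p[1]-cy))
for a in range(44,63,3):
    d=np.array([cx-155.4*np.sin(np.radians(a)),cy+155.4*np.cos(np.radians(a))])-p[:2]
    print([round(d@[-np.sin(t),np.cos(t)]),round(d@[np.cos(t),np.sin(t)])],-a)
E
```

```text
time: 5.9
eef_pos: [0.4311, 0.2255, 0.1614]
tcp_rot: [-0.367, 0.93, 0.001, -0.001]
contact_force: [-3.2, -0.7, -0.3]
opening: 0.544
finger_force: 53.1
time: 6.1
eef_pos: [0.431, 0.2253, 0.1613]
tcp_rot: [-0.365, 0.931, 0.001, -0.001]
contact_force: [-6.1, -0.3, 1.7]
opening: 0.539
finger_force: 53.3
[-6.11763421 -0.32017843  1.68111234] [-0.03006129  0.86097177 -0.59937846] 132.86205210005744
40.01498234381847 154.49120199134893
[11, 1] -44
[19, 1] -47
[27, 0] -50
[35, -1] -53
[43, -3] -56
[51, -5] -59
[59, -7] -62
```

```bash
python3 -m crank '[[[11,1,0],-3,255],[[19,1,0],-6,255],[[27,0,0],-9,255],[[35,-1,0],-12,255],[[43,-3,0],-15,255],[[51,-5,0],-18,255],[[54,-6,0],-19,255],[[54,-6,0],-19,255]]'
python3 -m crank '[[[0,0,0],0,0],[[0,0,0],0,0],[[0,0,0],0,0],[[0,0,0],0,0],[[0,0,-50],0,0],[[0,0,-90],0,0],[[0,0,-90],0,0],[[0,0,-90],0,0]]'
python3 - <<'E'
from h import *
plan((488,455,220,90),(488,455.5,20,90))
E
```

```text
time: 6.9
eef_pos: [0.3968, 0.1841, 0.1613]
tcp_rot: [-0.515, 0.857, 0.0, 0.0]
contact_force: [-4.1, 1.0, 2.4]
opening: 0.543
finger_force: 53.2
time: 7.7
eef_pos: [0.3979, 0.1841, 0.2518]
tcp_rot: [-0.515, 0.857, -0.001, 0.001]
contact_force: [-0.7, 0.6, -0.5]
opening: 1.004
finger_force: 0.0
t 7.7 at [397.9 184.1 251.8] 152.0 op 1.004
(488, 455, 220, 90) -> [-281.6, 47.4, 31.8] 62.0 rows 7.2
(488, 455.5, 20, 90) -> [0.0, 0.5, 200.0] 0.0 rows 4.0
```

```bash
python3 -m crank '[[[-282,47,30],62,0],[[-282,47,30],62,0],[[-282,47,30],62,0],[[-282,47,30],62,0],[[-282,47,30],62,0],[[-282,47,30],62,0],[[-282,47,30],62,0],[[-282,47,30],62,0],[[-282,47,30],62,0],[[-282,47,30],62,0]]'
python3 - <<'E'
from h import *
plan((488,455.5,14,90))
E
```

```text
time: 8.7
eef_pos: [0.4872, 0.4546, 0.2187]
tcp_rot: [-0.001, 1.0, -0.001, -0.001]
contact_force: [-0.3, 0.0, -0.5]
opening: 1.003
finger_force: 0.0
t 8.7 at [487.2 454.6 218.7] 90.1 op 1.003
(488, 455.5, 14, 90) -> [-0.8, 0.9, 204.7] 0.1 rows 4.1
```

```bash
python3 -m crank '[[[-1,1,100],0,0],[[-1,1,170],0,0],[[-1,1,204],0,0],[[-1,1,204],0,0],[[-1,1,204],0,255],[[-1,1,204],0,255],[[-1,1,204],0,255],[[-1,1,204],0,255],[[-1,1,204],0,255],[[-1,1,204],0,255]]' 45
python3 -m crank '[[[0,0,-50],0,255],[[0,0,-100],0,255],[[0,0,-130],0,255],[[0,0,-130],0,255]]'
python3 - <<'E'
from h import *
plan((530.3,314,144,90),(530.3,314,21,90))
E
```

```text
time: 9.7
eef_pos: [0.4911, 0.4576, 0.0207]
tcp_rot: [-0.0, 1.0, 0.002, 0.003]
contact_force: [0.1, -0.2, 7.0]
opening: 0.473
finger_force: 45.9
time: 10.1
eef_pos: [0.4921, 0.4585, 0.1552]
tcp_rot: [-0.0, 1.0, 0.004, 0.006]
contact_force: [-0.6, 0.6, -0.9]
opening: 0.471
finger_force: 45.9
t 10.1 at [492.1 458.5 155.2] 90.1 op 0.471
(530.3, 314, 144, 90) -> [-38.1, -144.5, 11.2] 0.1 rows 3.0
(530.3, 314, 21, 90) -> [0.0, 0.0, 123.0] 0.0 rows 2.5
```

```bash
python3 -m crank '[[[0,0,0],0,255],[[0,0,0],0,255],[[0,0,0],0,255]]'
python3 - <<'E'
from h import *
plan((530.3,314,150,90),(530.3,314,27,90))
shot('side','s3',(200,120,400,400),2.1)
E
```

```text
time: 10.4
eef_pos: [0.4875, 0.4551, 0.1438]
tcp_rot: [-0.0, 1.0, -0.001, -0.002]
contact_force: [0.2, 0.2, -0.3]
opening: 0.474
finger_force: 45.9
t 10.4 at [487.5 455.1 143.8] 90.0 op 0.474
(530.3, 314, 150, 90) -> [-42.7, -141.2, -6.2] 0.0 rows 3.0
(530.3, 314, 27, 90) -> [0.0, 0.0, 123.0] 0.0 rows 2.5
```

View pics/s3.png

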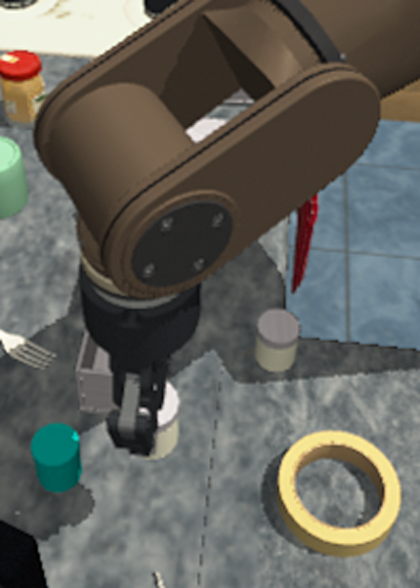

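The side view shows the pot held at (165,420), clear of the turquoise one at (57,457).

```bash
python3 -m crank '[[[-43,-147,-6],0,255],[[-43,-147,-6],0,255],[[-43,-147,-6],0,255],[[-43,-147,-6],0,255],[[-43,-147,-6],0,255],[[-43,-147,-6],0,255]]'
python3 - <<'E'
from h import *
plan((530.3,308.5,27,90))
E
```

```text
time: 11.05
eef_pos: [0.5314, 0.3095, 0.1518]
tcp_rot: [-0.0, 1.0, 0.0, -0.001]
contact_force: [-0.2, -0.2, -0.6]
opening: 0.476
finger_force: 46.1
t 11.1 at [531.4 309.5 151.8] 90.0 op 0.476
(530.3, 308.5, 27, 90) -> [1.1, -1.0, 124.8] 0.0 rows 2.5
```

```bash
python3 -m crank '[[[0,0,50],0,255],[[0,0,90],0,255],[[0,0,110],0,255],[[0,0,118],0,255],[[0,0,122],0,255],[[0,0,122],0,255],[[0,0,122],0,82],[[0,0,122],0,82],[[0,0,122],0,82]]'
python3 -m crank '[[[0,0,-50],0,82],[[0,0,-100],0,82],[[0,0,-130],0,82],[[0,0,-130],0,0],[[0,0,-130],0,0]]'
python3 - <<'E'
from h import *
plan((390,278,180,90),(390,278,14,90))
E
```

```text
time: 11.95
eef_pos: [0.5328, 0.3094, 0.032]
tcp_rot: [-0.0, 1.0, 0.0, 0.001]
contact_force: [0.5, 0.0, 0.1]
opening: 0.677
finger_force: 0.0
time: 12.45
eef_pos: [0.5325, 0.3092, 0.1621]
tcp_rot: [-0.0, 1.0, 0.0, 0.001]
contact_force: [0.1, 0.1, -0.4]
opening: 0.981
finger_force: 0.0
t 12.4 at [532.5 309.2 162.1] 90.0 op 0.981
(390, 278, 180, 90) -> [142.5, -31.1, -17.9] 0.0 rows 2.9
(390, 278, 14, 90) -> [0.0, 0.0, 166.0] 0.0 rows 3.3
```

```bash
python3 -m crank '[[[142,-31,-20],45,40],[[142,-31,-20],45,40],[[142,-31,-20],45,40],[[142,-31,-20],45,40],[[142,-31,-20],45,40],[[142,-31,-20],45,40],[[142,-31,-20],45,40],[[142,-31,-20],45,40]]'
python3 - <<'E'
from h import *
plan((390,278.5,16,45))
E
```

```text
time: 13.25
eef_pos: [0.3891, 0.2776, 0.1791]
tcp_rot: [0.382, 0.924, -0.001, -0.001]
contact_force: [-0.7, -0.2, -0.9]
opening: 0.842
finger_force: 0.0
t 13.2 at [389.1 277.6 179.1] 45.1 op 0.842
(390, 278.5, 16, 45) -> [0.1, 1.3, 163.1] 0.1 rows 3.3
```

```bash
python3 -m crank '[[[0,1,50],0,40],[[0,1,100],0,40],[[0,1,145],0,40],[[0,1,164],0,40],[[0,1,164],0,255],[[0,1,164],0,255],[[0,1,164],0,255],[[0,1,164],0,255],[[0,1,164],0,255],[[0,1,164],0,255]]' 45
python3 -m crank '[[[0,0,-40],0,255],[[0,0,-80],0,255],[[0,0,-125],0,255],[[0,0,-150],0,255],[[0,0,-150],0,255],[[0,0,-150],0,255]]'
python3 - <<'E'
from h import *
plan((530.3,216.5,165,90),(530.3,216.5,30,90))
E
```

```text
time: 14.25
eef_pos: [0.3911, 0.2789, 0.0174]
tcp_rot: [0.382, 0.924, 0.001, 0.001]
contact_force: [-0.4, 0.6, -1.2]
opening: 0.478
finger_force: 45.4
time: 14.85
eef_pos: [0.3905, 0.2786, 0.1665]
tcp_rot: [0.382, 0.924, 0.0, 0.0]
contact_force: [-1.6, -0.5, -1.5]
opening: 0.474
finger_force: 45.8
t 14.8 at [390.5 278.6 166.5] 45.0 op 0.474
(530.3, 216.5, 165, 90) -> [-142.8, 54.9, 1.5] -45.0 rows 5.2
(530.3, 216.5, 30, 90) -> [0.0, 0.0, 135.0] 0.0 rows 2.7
```

```bash
python3 -m crank '[[[-143,55,0],-45,255],[[-143,55,0],-45,255],[[-143,55,0],-45,255],[[-143,55,0],-45,255],[[-143,55,0],-45,255],[[-143,55,0],-45,255],[[-143,55,0],-45,255],[[-143,55,0],-45,255],[[-143,55,0],-45,255],[[-143,55,0],-45,255]]'
python3 - <<'E'
from h import *
plan((530.3,216.5,25,90))
E
```

```text
time: 15.85
eef_pos: [0.5304, 0.2166, 0.1661]
tcp_rot: [-0.0, 1.0, -0.0, -0.0]
contact_force: [0.2, 1.1, -1.0]
opening: 0.473
finger_force: 45.8
t 15.8 at [530.4 216.6 166.1] 90.0 op 0.473
(530.3, 216.5, 25, 90) -> [0.1, -0.1, 141.1] 0.0 rows 2.8
```

```bash
python3 -m crank '[[[0,0,50],0,255],[[0,0,100],0,255],[[0,0,128],0,255],[[0,0,136],0,255],[[0,0,141],0,255],[[0,0,141],0,255],[[0,0,141],0,82],[[0,0,141],0,82],[[0,0,141],0,82]]'
python3 -m crank '[[[0,0,-50],0,82],[[0,0,-100],0,82],[[0,0,-150],0,82],[[0,0,-200],0,82],[[0,-50,-220],0,0],[[0,-100,-220],0,0],[[0,-150,-220],0,0],[[0,-200,-220],0,0],[[0,-250,-220],0,0]]'
python3 - <<'E'
from h import *
shot('top','t4',scale=1.4)
E
```

```text
time: 16.75
eef_pos: [0.5318, 0.2168, 0.0272]
tcp_rot: [-0.0, 1.0, 0.0, 0.001]
contact_force: [0.8, 0.1, -0.1]
opening: 0.678
finger_force: 0.0
time: 17.65
eef_pos: [0.5306, -0.0317, 0.2466]
tcp_rot: [-0.0, 1.0, -0.0, 0.001]
contact_force: [0.7, -0.1, -0.6]
opening: 1.005
finger_force: 0.0
```

View pics/t4.png

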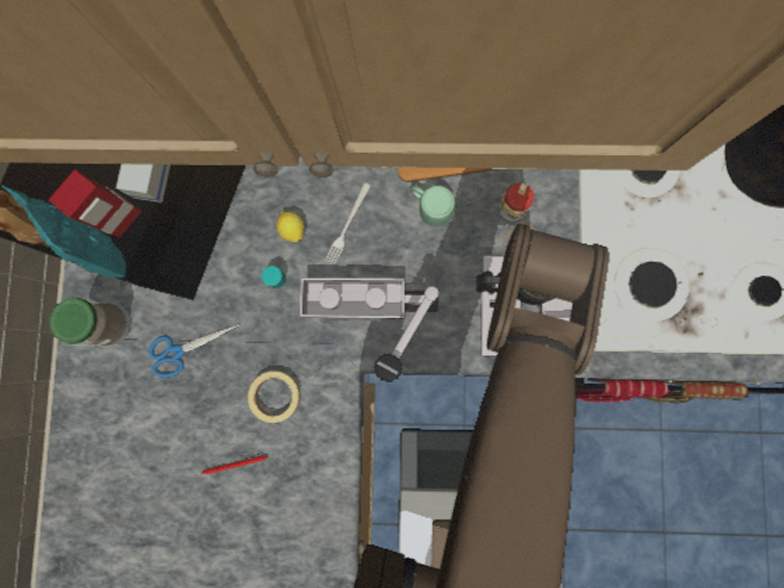

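The top view shows both pots standing in the box at (330,298) and (376,298), the arm aside, and still no low pot anywhere. Next I measure the tray again from the side, in case it has been knocked.

Run:
```python
from h import *
c=cam('side'); w=cloud(c); z=w[...,2]
m=(z>.035)&(z<.06)&(w[...,0]>.35)&(w[...,0]<.63)&(w[...,1]>-.24)&(w[...,1]<-.09)
print('tray',rect(w,m))
m=(z>.02)&(z<.032)&(w[...,0]>.35)&(w[...,0]<.63)&(w[...,1]>-.08)&(w[...,1]<.05)
print('lid',rect(w,m))
plan((497,-156,210,5))
shot('side','s5',(230,120,360,190),6)
```

```text
tray (array([ 497.8, -155.9]), array([205.9,  85.4]), 4.6, 535)
lid (array([525.6, -51.7]), array([25.5,  9.3]), 89.2, 21)
t 17.8 at [530.9 -35.1 246.5] 89.6 op 1.002
(497, -156, 210, 5) -> [33.1, -121.1, 36.5] 84.6 rows 9.9
```

View pics/s5.png

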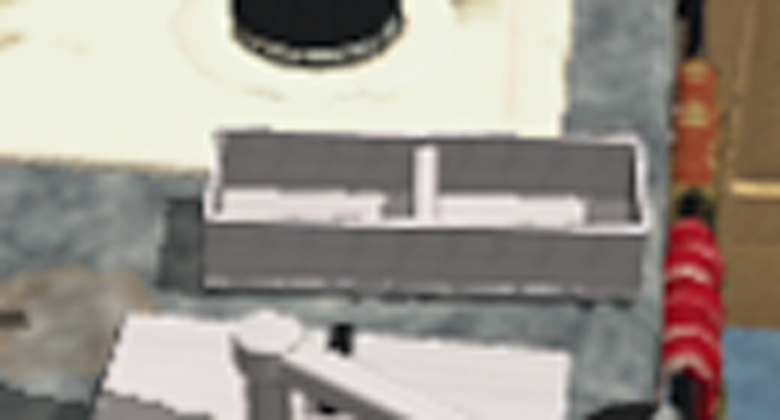

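The tray has not moved: it is empty, with its fin at (425,185). I go to it.

```bash
python3 -m crank '[[[33,-121,37],84.6,60],[[33,-121,37],84.6,60],[[33,-121,37],84.6,60],[[33,-121,37],84.6,60],[[33,-121,37],84.6,60],[[33,-121,37],84.6,60],[[33,-121,37],84.6,60],[[33,-121,37],84.6,60],[[33,-121,37],84.6,60],[[33,-121,37],84.6,60]]'
python3 -m crank '[[[0,0,0],0,60],[[0,0,0],0,60]]'
python3 - <<'E'
from h import *
plan((497,-155.5,17,5))
E
```

```text
time: 18.8
eef_pos: [0.4983, -0.1493, 0.2089]
tcp_rot: [0.674, 0.739, 0.0, 0.0]
contact_force: [-0.7, -0.0, -0.0]
opening: 0.767
finger_force: 0.0
time: 19.0
eef_pos: [0.4982, -0.1499, 0.2088]
tcp_rot: [0.671, 0.741, 0.0, 0.0]
contact_force: [0.3, -0.4, -0.4]
opening: 0.768
finger_force: 0.0
t 19.0 at [ 498.2 -149.9  208.8] 5.7 op 0.768
(497, -155.5, 17, 5) -> [-5.5, -1.7, 191.8] 0.7 rows 3.8
```

```bash
python3 -m crank '[[[-5,-2,50],0.5,60],[[-5,-2,100],0.5,60],[[-5,-2,150],0.5,60],[[-5,-2,180],0.5,60],[[-5,-2,191],0.5,60],[[-5,-2,191],0.5,255],[[-5,-2,191],0.5,255],[[-5,-2,191],0.5,255],[[-5,-2,191],0.5,255],[[-5,-2,191],0.5,255]]' 80
python3 -m crank '[[[0,0,0],0,255],[[0,0,0],0,255],[[0,0,0],0,255]]'
python3 -m crank '[[[0,0,-30],0,255],[[0,0,-70],0,255],[[0,0,-110],0,255],[[0,0,-150],0,255],[[0,0,-190],0,255],[[0,0,-230],0,255],[[0,0,-245],0,255],[[0,0,-245],0,255],[[0,0,-245],0,255]]'
python3 - <<'E'
from h import *
plan((530,100,262,60),(530.3,262.5,262,90.2))
shot('side','s6',(180,60,360,190),4.4)
E
```

```text
time: 20.0
eef_pos: [0.498, -0.1569, 0.02]
tcp_rot: [0.676, 0.737, 0.0, 0.002]
contact_force: [-1.4, 1.0, 5.7]
opening: 0.095
finger_force: 80.8
time: 20.3
eef_pos: [0.498, -0.1569, 0.02]
tcp_rot: [0.676, 0.737, 0.0, 0.002]
contact_force: [-1.1, -0.1, 7.0]
opening: 0.099
finger_force: 80.9
time: 21.2
eef_pos: [0.4955, -0.1556, 0.2604]
tcp_rot: [0.676, 0.737, -0.0, -0.002]
contact_force: [-0.8, 0.0, -3.2]
opening: 0.093
finger_force: 79.7
t 21.2 at [ 495.5 -155.6  260.4] 4.9 op 0.093
(530, 100, 262, 60) -> [251.7, 56.4, -1.6] -55.1 rows 6.4
(530.3, 262.5, 262, 90.2) -> [81.0, 140.9, -0.0] -30.2 rows 3.5
```

View pics/s6.png

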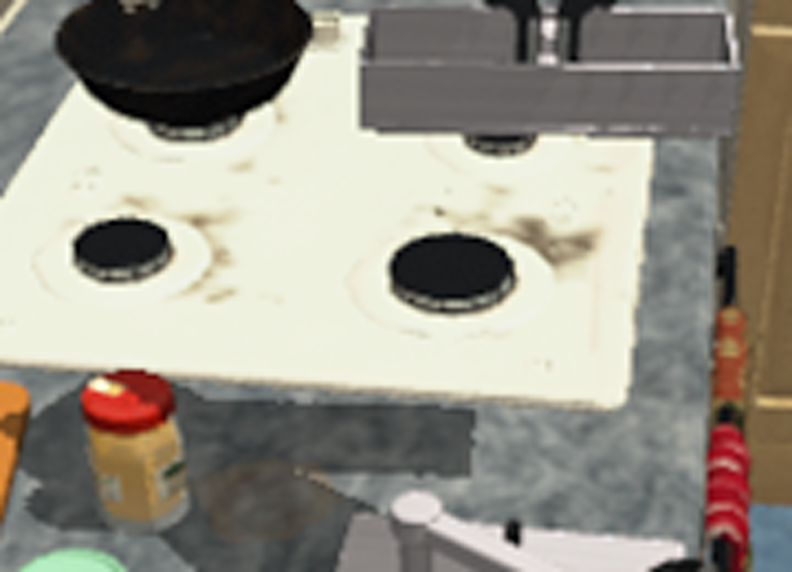

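The tray hangs level by its fin at (548,35). I carry it over the box.

```bash
python3 -m crank '[[[126,28,0],-27.5,255],[[126,28,0],-27.5,255],[[126,28,0],-27.5,255],[[252,56,-2],-55,255],[[252,56,-2],-55,255],[[252,56,-2],-55,255],[[252,56,-2],-55,255],[[252,56,-2],-55,255]]'
python3 -m crank '[[[81,141,0],-30.2,255],[[81,141,0],-30.2,255],[[81,141,0],-30.2,255],[[81,141,0],-30.2,255],[[81,141,0],-30.2,255],[[81,141,0],-30.2,255],[[81,141,0],-30.2,255]]'
python3 - <<'E'
from h import *
plan((530.3,262.5,150,90.2))
E
```

```text
time: 22.05
eef_pos: [0.5291, 0.1008, 0.2611]
tcp_rot: [0.258, 0.966, -0.001, -0.003]
contact_force: [-0.9, -0.8, -2.1]
opening: 0.091
finger_force: 79.6
time: 22.75
eef_pos: [0.5311, 0.2608, 0.2637]
tcp_rot: [0.001, 1.0, -0.0, -0.001]
contact_force: [0.6, 0.3, -1.5]
opening: 0.098
finger_force: 79.6
t 22.8 at [531.1 260.8 263.7] 89.9 op 0.098
(530.3, 262.5, 150, 90.2) -> [0.8, 1.7, 113.7] -0.3 rows 2.3
```

```bash
python3 -m crank '[[[1,2,50],-0.3,255],[[1,2,100],-0.3,255],[[1,2,148],-0.3,255],[[1,2,148],-0.3,255],[[1,2,148],-0.3,255],[[1,2,148],-0.3,255]]'
python3 - <<'E'
from h import *
plan((530.3,262.5,77,90.2))
c=shot('side','s7',(190,160,330,330),3.5); w=cloud(c); z=w[...,2]
b=(w[...,0]>.44)&(w[...,0]<.62)&(w[...,1]>.14)&(w[...,1]<.40)
for lo,hi in((.137,.16),(.05,.07)):
    m=b&(z>lo)&(z<hi); print(rect(w,m)); p=w[m]; print(np.nanpercentile(p,[1,99],axis=0)) if len(p) else 0
# outer faces: tray +y end wall & box +y end wall
for n,lo,hi in(('tray',.115,.135),('box',.02,.06)):
    q=w[b&(z>lo)&(z<hi)&(w[...,1]>.35)]; print(n,'end y',len(q),np.nanmedian(q[:,1]) if len(q) else '')
    if len(q):
        print(np.polyfit(q[:,0]-.53,q[:,1],1), np.nanpercentile(q[:,0],[0.5,99.5]))
E
```

```text
time: 23.35
eef_pos: [0.5327, 0.2645, 0.1205]
tcp_rot: [-0.003, 1.0, 0.001, 0.003]
contact_force: [0.1, 0.0, -1.1]
opening: 0.092
finger_force: 79.6
t 23.4 at [532.7 264.5 120.5] 90.4 op 0.092
(530.3, 262.5, 77, 90.2) -> [2.5, -2.0, 43.5] 0.2 rows 0.9
(array([524.5, 251.8]), array([249.8, 117.5]), 74.4, 881)
[[0.44215336 0.14087978 0.13715321]
 [0.57252845 0.36806958 0.15530673]]
(array([530.9, 262.5]), array([ 77.9, 209.4]), 0.4, 508)
[[0.49151369 0.16228284 0.05037522]
 [0.56862141 0.36687699 0.06702069]]
tray end y 307 0.36746039217539694
[0.02340228 0.36696245] [0.49455747 0.57171948]
box end y 491 0.3651965875008254
[0.02363868 0.36486942] [0.49142068 0.56890388]
```

View pics/s7.png

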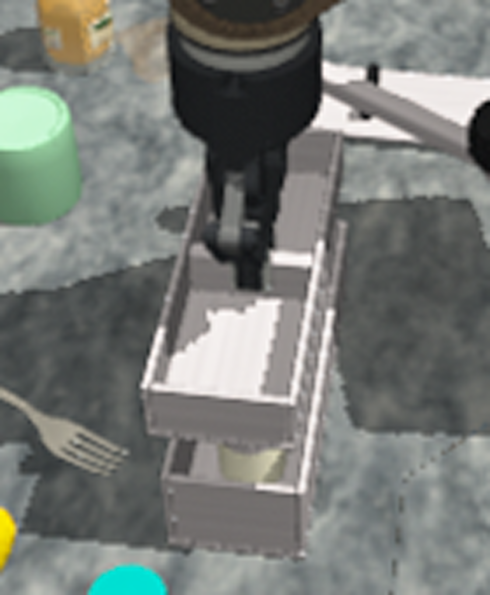

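In the side view the tray end at (225,410) sits just above the box end at (235,510). It is 3 mm too far in x and 2 mm in y, with its heading equal to the box's.

```bash
python3 -m crank '[[[0,0,0],0,255],[[0,0,0],0,255],[[0,0,0],0,255]]'
python3 - <<'E'
from h import *
plan((529.7,262.4,120,90.4),(529.7,262.4,82,90.4))
E
```

```text
time: 23.7
eef_pos: [0.5305, 0.2647, 0.1178]
tcp_rot: [-0.004, 1.0, 0.0, 0.001]
contact_force: [-0.8, -0.6, -1.4]
opening: 0.094
finger_force: 79.6
t 23.7 at [530.5 264.7 117.8] 90.4 op 0.094
(529.7, 262.4, 120, 90.4) -> [0.9, -2.3, -2.2] 0.0 rows 0.1
(529.7, 262.4, 82, 90.4) -> [0.0, 0.0, 38.0] -0.0 rows 0.8
```

```bash
python3 -m crank '[[[1,-2,0],0,255],[[1,-2,0],0,255],[[1,-2,10],0,255],[[1,-2,20],0,255],[[1,-2,26],0,255],[[1,-2,31],0,255],[[1,-2,35],0,255],[[1,-2,37],0,255],[[1,-2,37],0,255]]'
python3 - <<'E'
from h import *
plan((529.7,262.4,81,90.4))
c=cam('side'); w=cloud(c); z=w[...,2]
m=(w[...,0]>.48)&(w[...,0]<.58)&(w[...,1]>.30)&(w[...,1]<.38)&(z>.09); print('rim',np.nanpercentile(z[m],[50,90,97]))
E
```

```text
time: 24.6
eef_pos: [0.5292, 0.2625, 0.081]
tcp_rot: [-0.004, 1.0, -0.0, -0.0]
contact_force: [-4.7, -1.6, 5.6]
opening: 0.093
finger_force: 80.7
t 24.6 at [529.2 262.5  81. ] 90.4 op 0.093
(529.7, 262.4, 81, 90.4) -> [-0.5, -0.1, 0.0] 0.0 rows 0.0
rim [0.33135162 0.37514865 0.38735086]
```

```bash
python3 -m crank '[[[0,0,0],0,60],[[0,0,0],0,60],[[0,0,0],0,60],[[0,0,-40],0,60],[[0,0,-90],0,60],[[0,0,-140],0,60],[[0,0,-180],0,60],[[0,0,-180],0,60],[[0,0,-180],0,60]]'
python3 - <<'E'
from h import *
c=cam('side'); w=cloud(c); z=w[...,2]
b=(w[...,0]>.47)&(w[...,0]<.59)&(w[...,1]>.14)&(w[...,1]<.40)
print('rim',rect(w,b&(z>.098)&(z<.12)), np.nanpercentile(z[b&(z<.13)],[95,99]))
for n,lo,hi in(('tray',.075,.1),('box',.02,.055)):
    q=w[b&(z>lo)&(z<hi)&(w[...,1]>.35)]; print(n,np.polyfit(q[:,0]-.53,q[:,1],1), np.nanpercentile(q[:,0],[0.5,99.5]))
m=(z>.021)&(z<.032)&(w[...,0]>.35)&(w[...,0]<.63)&(w[...,1]>-.2)&(w[...,1]<.06)
print('lid',rect(w,m))
m=(z>.005)&(z<.018)&(w[...,0]>.35)&(w[...,0]<.68)&(w[...,1]>-.2)&(w[...,1]<.05); print('plate',rect(w,m))
plan((529,-39,215,1))
E
```

```text
time: 25.55
eef_pos: [0.5297, 0.2626, 0.2611]
tcp_rot: [-0.004, 1.0, 0.0, 0.002]
contact_force: [-0.3, -0.2, -0.3]
opening: 0.759
finger_force: 0.0
rim (array([530.9, 262.7]), array([ 78.3, 211.2]), 0.5, 760) [0.10416795 0.10596745]
tray [0.02771259 0.36502339] [0.49114544 0.56817578]
box [0.02941845 0.36493329] [0.49139363 0.56854707]
lid (array([498.1, -38.7]), array([ 8., 24.]), 6.2, 20)
plate (array([566.7, -58.4]), array([158. , 314.4]), 63.1, 679)
t 25.6 at [528.7 262.3 258.9] 90.4 op 0.768
(529, -39, 215, 1) -> [2.0, -301.3, 43.9] 89.4 rows 10.4
```

The tray is seated: the rim is at 106 mm and it is flush with the box within 1 mm. The lid's ridge reading has moved, so I check it from the top.

Run:
```python
from h import *
c=shot('top','t8',(270,150,450,290),4.2); w=cloud(c); z=w[...,2]
m=(z>.021)&(z<.032)&(w[...,0]>.35)&(w[...,0]<.63)&(w[...,1]>-.2)&(w[...,1]<.06)
print('lid',rect(w,m))
m=(z>.0075)&(z<.016)&(w[...,0]>.35)&(w[...,0]<.68)&(w[...,1]>-.2)&(w[...,1]<.05); print('plate',rect(w,m))
```

```text
lid (array([496.4, -24.8]), array([ 8.7, 48.4]), 1.2, 67)
plate (array([530. , -34.5]), array([272.2, 118.9]), 0.7, 1710)
```

View pics/t8.png

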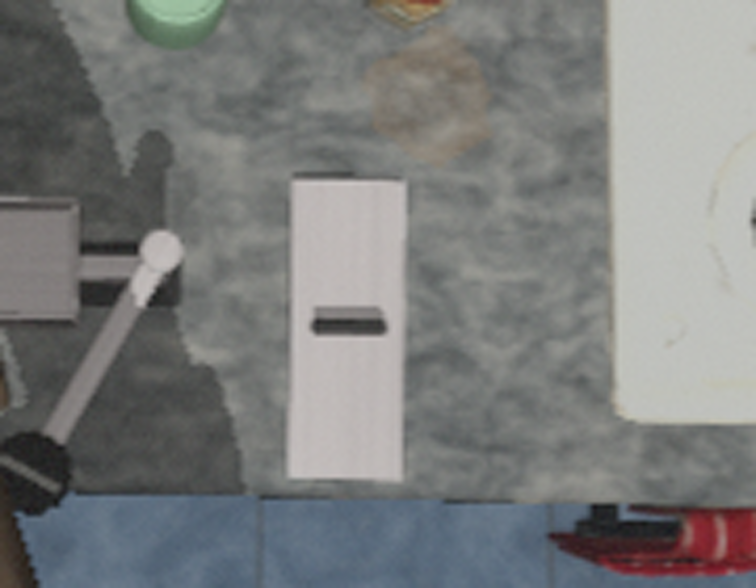

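The lid was knocked and now has its ridge at (348,322), which is (496.5,-24.5) mm in the world. I go there.

```bash
python3 -m crank '[[[32,-287,0],85,60],[[32,-287,0],85,60],[[32,-287,0],85,60],[[32,-287,0],85,60],[[32,-287,0],85,60],[[32,-287,0],85,60],[[32,-287,0],85,60],[[32,-287,0],85,60],[[32,-287,0],85,60],[[32,-287,0],85,60]]'
python3 -m crank '[[[0,0,0],4,60],[[0,0,0],4,60],[[0,0,0],4,60]]'
python3 - <<'E'
from h import *
plan((496.5,-24.5,13.5,1.2))
E
```

```text
time: 26.65
eef_pos: [0.4981, -0.0249, 0.2568]
tcp_rot: [0.675, 0.738, -0.001, -0.002]
contact_force: [-0.4, 0.7, -0.7]
opening: 0.764
finger_force: 0.0
time: 26.95
eef_pos: [0.4985, -0.0247, 0.2578]
tcp_rot: [0.698, 0.716, -0.001, -0.001]
contact_force: [-0.8, 0.0, 0.0]
opening: 0.766
finger_force: 0.0
t 26.9 at [498.5 -24.7 257.8] 1.5 op 0.766
(496.5, -24.5, 13.5, 1.2) -> [0.2, -2.0, 244.3] 0.3 rows 4.9
```

```bash
python3 -m crank '[[[0,-2,50],0.3,60],[[0,-2,100],0.3,60],[[0,-2,150],0.3,60],[[0,-2,200],0.3,60],[[0,-2,230],0.3,60],[[0,-2,235],0.3,60],[[0,-2,235],0.3,60],[[0,-2,235],0.3,60]]'
python3 - <<'E'
from h import *
plan((496.5,-24.5,13.5,1.2))
E
```

```text
time: 27.75
eef_pos: [0.4989, -0.0253, 0.0264]
tcp_rot: [0.7, 0.714, 0.001, 0.002]
contact_force: [0.0, -0.4, 0.4]
opening: 0.766
finger_force: 0.0
t 27.8 at [498.9 -25.3  26.4] 1.2 op 0.766
(496.5, -24.5, 13.5, 1.2) -> [0.8, -2.4, 12.9] -0.0 rows 0.3
```

```bash
python3 -m crank '[[[1,-2,12],0,60],[[1,-2,12],0,60],[[1,-2,12],0,150],[[1,-2,12],0,255],[[1,-2,12],0,255],[[1,-2,12],0,255],[[1,-2,12],0,255],[[1,-2,12],0,255],[[1,-2,12],0,255],[[1,-2,12],0,255]]' 100
python3 -m crank '[[[0,0,-30],0,255],[[0,0,-70],0,255],[[0,0,-110],0,255],[[0,0,-150],0,255],[[0,0,-190],0,255],[[0,0,-230],0,255],[[0,0,-250],0,255],[[0,0,-250],0,255],[[0,0,-250],0,255]]'
python3 - <<'E'
from h import *
plan((530,100,262,60),(530.3,262.5,262,90.2))
shot('side','s9',(200,60,360,190),4.4)
E
```

```text
time: 28.75
eef_pos: [0.4959, -0.024, 0.0132]
tcp_rot: [0.7, 0.714, 0.0, 0.001]
contact_force: [0.0, 1.7, 5.6]
opening: 0.083
finger_force: 100.3
time: 29.65
eef_pos: [0.4944, -0.0237, 0.2607]
tcp_rot: [0.7, 0.714, -0.001, -0.001]
contact_force: [-0.6, 0.3, -1.8]
opening: 0.087
finger_force: 99.5
t 29.6 at [494.4 -23.7 260.7] 1.1 op 0.087
(530, 100, 262, 60) -> [123.0, 38.1, -1.3] -58.9 rows 6.9
(530.3, 262.5, 262, 90.2) -> [81.0, 140.9, -0.0] -30.2 rows 3.5
```

View pics/s9.png

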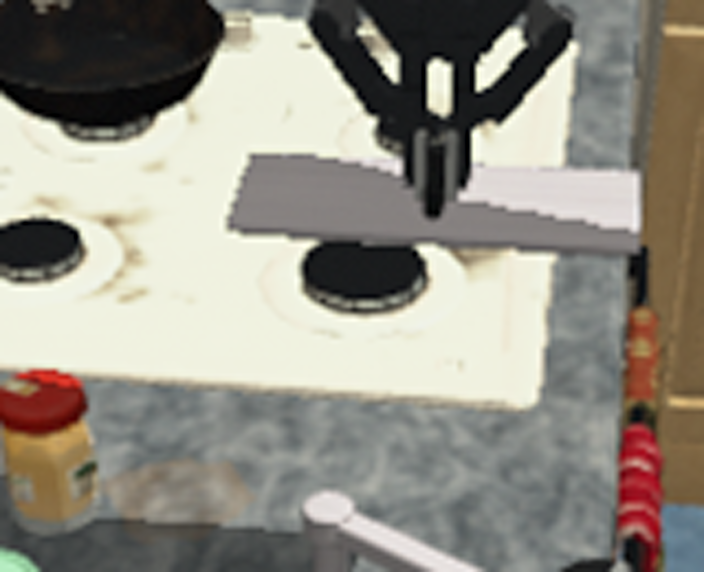

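The lid is held level by its ridge at (435,175).

```bash
python3 -m crank '[[[123,38,0],-59,255],[[123,38,0],-59,255],[[123,38,0],-59,255],[[123,38,0],-59,255],[[123,38,0],-59,255],[[123,38,0],-59,255],[[123,38,0],-59,255],[[123,38,0],-59,255],[[123,38,0],-59,255]]'
python3 -m crank '[[[81,141,0],-30.2,255],[[81,141,0],-30.2,255],[[81,141,0],-30.2,255],[[81,141,0],-30.2,255],[[81,141,0],-30.2,255],[[81,141,0],-30.2,255],[[81,141,0],-30.2,255]]'
python3 -m crank '[[[0,0,40],0,255],[[0,0,80],0,255],[[0,0,110],0,255],[[0,0,110],0,255],[[0,0,110],0,255],[[0,0,110],0,255]]'
python3 - <<'E'
from h import *
plan((530.3,262.5,115,90.2))
c=cam('side'); w=cloud(c); z=w[...,2]
b=(w[...,0]>.44)&(w[...,0]<.62)&(w[...,1]>.14)&(w[...,1]<.40)
m=b&(z>.14)&(z<.156)&(w[...,1]>.3); print('lid',rect(w,m),np.median(z[m]))
for n,lo,hi in(('lid',.125,.156),('tray',.075,.1)):
    q=w[b&(z>lo)&(z<hi)&(w[...,1]>.33)]; print(n,'ymax',np.nanpercentile(q[:,1],98),'x',np.nanpercentile(q[:,0],[.5,99.5]))
    e=[[np.mean([x-.001,x+.001]) if 0 else x, np.max(q[np.abs(q[:,0]-x)<.006][:,1])] for x in np.arange(.5,.565,.01)]; print(np.polyfit(*np.array(e).T,1)[0])
E
```

```text
time: 30.6
eef_pos: [0.5298, 0.0998, 0.2602]
tcp_rot: [0.259, 0.966, -0.001, -0.002]
contact_force: [-0.9, 0.4, -2.0]
opening: 0.087
finger_force: 99.3
time: 31.3
eef_pos: [0.5308, 0.2613, 0.2621]
tcp_rot: [-0.001, 1.0, -0.0, -0.0]
contact_force: [0.3, 0.1, -3.4]
opening: 0.086
finger_force: 99.4
time: 31.9
eef_pos: [0.5326, 0.2624, 0.1555]
tcp_rot: [-0.002, 1.0, 0.001, 0.002]
contact_force: [0.7, -0.2, -2.0]
opening: 0.082
finger_force: 99.4
t 31.9 at [532.6 262.4 155.5] 90.3 op 0.082
(530.3, 262.5, 115, 90.2) -> [2.3, 0.1, 40.5] 0.1 rows 0.8
lid (array([534.2, 333.3]), array([78.5, 66.4]), 0.0, 1305) 0.15260588122532248
lid ymax 0.3656078690133835 x [0.49535726 0.57212758]
-0.005098641101753783
tray ymax 0.36683630364421477 x [0.49117523 0.56831115]
-0.00023320374593394018
```

```bash
python3 -m crank '[[[3,0.5,0],0,255],[[3,0.5,0],0,255],[[3,0.5,0],0,255],[[3,0.5,0],0,255]]'
python3 - <<'E'
from h import *
plan((530.3,262.5,114,90.2))
c=cam('side'); w=cloud(c); z=w[...,2]
b=(w[...,0]>.44)&(w[...,0]<.62)&(w[...,1]>.14)&(w[...,1]<.40)
m=b&(z>.14)&(z<.156)&(w[...,1]>.3); print('lid',rect(w,m),np.median(z[m]))
E
```

```text
time: 32.35
eef_pos: [0.5278, 0.263, 0.1529]
tcp_rot: [-0.003, 1.0, 0.0, 0.0]
contact_force: [0.7, 0.7, -3.1]
opening: 0.086
finger_force: 99.4
t 32.4 at [527.8 263.  152.9] 90.3 op 0.086
(530.3, 262.5, 114, 90.2) -> [-2.5, -0.6, 38.9] 0.1 rows 0.8
lid (array([529.1, 333.9]), array([78. , 67.5]), 0.1, 1315) 0.1498826352995546
```

```bash
python3 -m crank '[[[-1,0,10],0,255],[[-1,0,20],0,255],[[-1,0,27],0,255],[[-1,0,32],0,255],[[-1,0,36],0,255],[[-1,0,39],0,255],[[-1,0,39],0,255],[[-1,0,39],0,255]]'
python3 - <<'E'
from h import *
plan((530.3,262.5,114,90.2))
c=cam('side'); w=cloud(c); z=w[...,2]
b=(w[...,0]>.48)&(w[...,0]<.58)&(w[...,1]>.3)&(w[...,1]<.38)&(z>.09)&(z<.13)
p=w[b]; print(rect(w,b),np.median(p[:,2]),np.linalg.lstsq(np.c_[p[:,:2]-[.53,.2625],np.ones(len(p))],p[:,2],rcond=None)[0])
E
```

```text
time: 33.2
eef_pos: [0.529, 0.263, 0.1143]
tcp_rot: [-0.003, 1.0, 0.0, 0.0]
contact_force: [-2.4, 0.2, 2.2]
opening: 0.084
finger_force: 99.9
t 33.2 at [529.  263.  114.3] 90.3 op 0.084
(530.3, 262.5, 114, 90.2) -> [-1.3, -0.5, 0.3] 0.1 rows 0.0
(array([530.4, 334.3]), array([78.5, 68.2]), 0.5, 1506) 0.11099861842020248 [ 0.01278187 -0.11293359  0.11775696]
```

```bash
python3 -m crank '[[[0,0,0],0,100],[[0,0,0],0,100],[[0,0,0],0,100],[[0,0,-40],0,60],[[0,0,-90],0,60],[[0,0,-140],0,60],[[0,0,-146],0,0],[[0,0,-146],0,0]]'
python3 - <<'E'
from h import *
c=shot('side','s10',(190,140,350,290),3.9); w=cloud(c); z=w[...,2]
b=(w[...,0]>.48)&(w[...,0]<.58)&(w[...,1]>.14)&(w[...,1]<.38)&(z>.107)&(z<.117)
p=w[b]; print(rect(w,b),np.median(p[:,2]),np.linalg.lstsq(np.c_[p[:,:2]-[.53,.2625],np.ones(len(p))],p[:,2],rcond=None)[0])
m=(w[...,0]>.33)&(w[...,0]<.47)&(w[...,1]>.12)&(w[...,1]<.25)&(z>.177)&(z<.19); print('cap',rect(w,m))
c=cam('top'); w=cloud(c); z=w[...,2]
m=(w[...,0]>.33)&(w[...,0]<.47)&(w[...,1]>.12)&(w[...,1]<.25)&(z>.177)&(z<.19); print('cap',rect(w,m))
E
```

```text
time: 34.05
eef_pos: [0.5301, 0.2634, 0.2628]
tcp_rot: [-0.003, 1.0, 0.001, 0.003]
contact_force: [0.0, 1.0, -1.3]
opening: 0.997
finger_force: 0.0
(array([530.6, 263.5]), array([ 78.3, 208. ]), 0.2, 2963) 0.11124047295333583 [0.00196253 0.00061323 0.11123752]
cap (array([396.8, 184.4]), array([47.2, 46.8]), 57.2, 340)
cap (array([398.2, 179.3]), array([47.7, 39.5]), 20.7, 272)
```

View pics/s10.png

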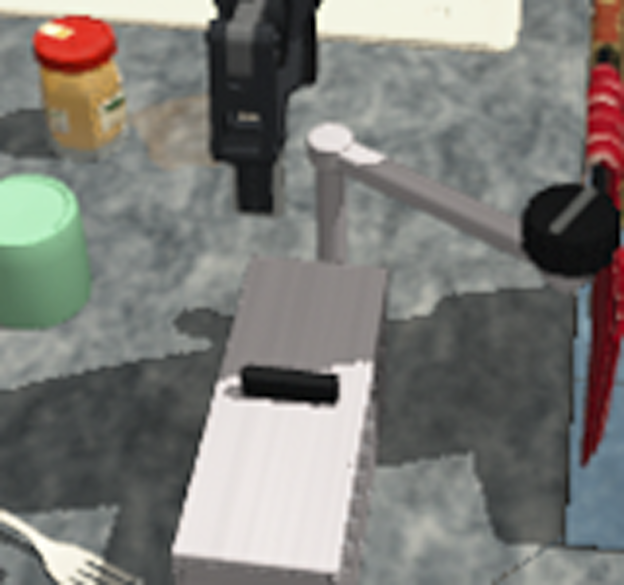

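The lid is seated level, with its plate top at 111 mm and its centre within 1 mm. The ridge is at (290,385) and the cap waits at (570,230). Now I close the arm.

Run:
```python
from h import *
plan((396.8,184.3,255,62),(396.8,184.3,158,62))
```

```text
t 34.1 at [528.1 262.7 258.1] 90.3 op 1.006
(396.8, 184.3, 255, 62) -> [131.7, -77.7, 3.1] 28.3 rows 3.3
(396.8, 184.3, 158, 62) -> [0.0, 0.0, 97.0] 0.0 rows 1.9
```

```bash
python3 -m crank '[[[132,-78,3],28,0],[[132,-78,3],28,0],[[132,-78,3],28,0],[[132,-78,3],28,0],[[132,-78,3],28,0],[[132,-78,3],28,0],[[132,-78,3],28,0]]'
python3 - <<'E'
from h import *
plan((396.8,184.3,159,62))
E
```

```text
time: 34.85
eef_pos: [0.3978, 0.1844, 0.2561]
tcp_rot: [0.239, 0.971, -0.0, -0.001]
contact_force: [0.3, -0.3, 0.1]
opening: 0.998
finger_force: 0.0
t 34.9 at [397.8 184.4 256.1] 62.4 op 0.998
(396.8, 184.3, 159, 62) -> [0.9, -0.5, 97.1] 0.4 rows 1.9
```

```bash
python3 -m crank '[[[1,-0.5,40],0,0],[[1,-0.5,80],0,0],[[1,-0.5,97],0,0],[[1,-0.5,97],0,0],[[1,-0.5,97],0,255],[[1,-0.5,97],0,255],[[1,-0.5,97],0,255],[[1,-0.5,97],0,255],[[1,-0.5,97],0,255],[[1,-0.5,97],0,255]]' 50
python3 - <<'E'
from h import *
s=get_state();p=s['eef_pos']*1000;t=np.radians(psi());print(s['contact_force'],psi())
cx,cy=530.3,107
a0=np.degrees(np.arctan2(cx-p[0],p[1]-cy));r=np.hypot(cx-p[0],p[1]-cy);print(a0,r)
for a in list(np.arange(a0-4,0,-4))+[0,-1]:
    d=np.array([cx-155.2*np.sin(np.radians(a)),cy+155.2*np.cos(np.radians(a))])-p[:2]
    print([round(d@[-np.sin(t),np.cos(t)]),round(d@[np.cos(t),np.sin(t)])],round(a0-a))
E
```

```text
time: 35.85
eef_pos: [0.3975, 0.1845, 0.1617]
tcp_rot: [0.239, 0.971, 0.001, 0.002]
contact_force: [0.1, -0.9, 5.6]
opening: 0.541
finger_force: 51.0
[ 0.13896536 -0.92438759  5.55061399] 62.333767484437914
59.74461773234049 153.79686559292307
[1, 11] 4
[-1, 22] 8
[-3, 32] 12
[-7, 43] 16
[-10, 53] 20
[-15, 63] 24
[-20, 72] 28
[-26, 81] 32
[-32, 90] 36
[-39, 98] 40
[-47, 106] 44
[-55, 113] 48
[-64, 120] 52
[-73, 126] 56
[-82, 131] 60
[-84, 132] 61
```

```bash
python3 -m crank '[[[1,11,0],3,255],[[-1,22,0],7,255],[[-3,32,0],11,255],[[-7,43,0],15,255],[[-10,53,0],19,255],[[-15,63,0],23,255],[[-20,72,0],27,255],[[-26,81,0],31,255],[[-32,90,0],35,255],[[-32,90,0],35,255]]'
python3 - <<'E'
from h import *
s=get_state();p=s['eef_pos']*1000;t=np.radians(psi());print(s['contact_force'],psi())
cx,cy=530.3,107
a0=np.degrees(np.arctan2(cx-p[0],p[1]-cy));r=np.hypot(cx-p[0],p[1]-cy);print(a0,r)
for a in list(np.arange(a0-4,0,-4))+[0,-1]:
    d=np.array([cx-155.2*np.sin(np.radians(a)),cy+155.2*np.cos(np.radians(a))])-p[:2]
    print([round(d@[-np.sin(t),np.cos(t)]),round(d@[np.cos(t),np.sin(t)])],round(a0-a))
E
```

```text
time: 36.85
eef_pos: [0.4681, 0.2485, 0.1616]
tcp_rot: [0.521, 0.853, -0.0, 0.002]
contact_force: [-1.3, -5.3, 8.4]
opening: 0.539
finger_force: 51.1
[-1.25498755 -5.28024883  8.38860692] 27.151228889481658
23.72704928644141 154.52554974291212
[0, 11] 4
[-2, 22] 8
[-5, 32] 12
[-8, 42] 16
[-12, 52] 20
[-16, 62] 24
[-17, 64] 25
```

```bash
python3 -m crank '[[[0,11,-2],4,255],[[-2,22,-2],8,255],[[-5,32,-2],12,255],[[-8,42,-2],16,255],[[-12,52,-2],20,255],[[-16,62,-2],24,255],[[-17,64,-2],24,255],[[-17,64,-2],24,255],[[-17,64,-2],24,255],[[-17,64,-2],24,255]]'
python3 - <<'E'
from h import *
s=get_state();p=s['eef_pos']*1000;print(s['contact_force'],s['wrist_torque'],psi())
print(np.degrees(np.arctan2(530.3-p[0],p[1]-107)))
shot('side','s11',(200,140,360,260),4.5)
E
```

```text
time: 37.85
eef_pos: [0.5303, 0.262, 0.1618]
tcp_rot: [0.687, 0.727, -0.002, 0.0]
contact_force: [-2.6, -4.7, 2.9]
opening: 0.546
finger_force: 52.4
[-2.56956004 -4.65525126  2.92449436] [-0.84930785  0.34459382 -0.45016803] 3.2855107367261924
0.016397345250751958
```

View pics/s11.png

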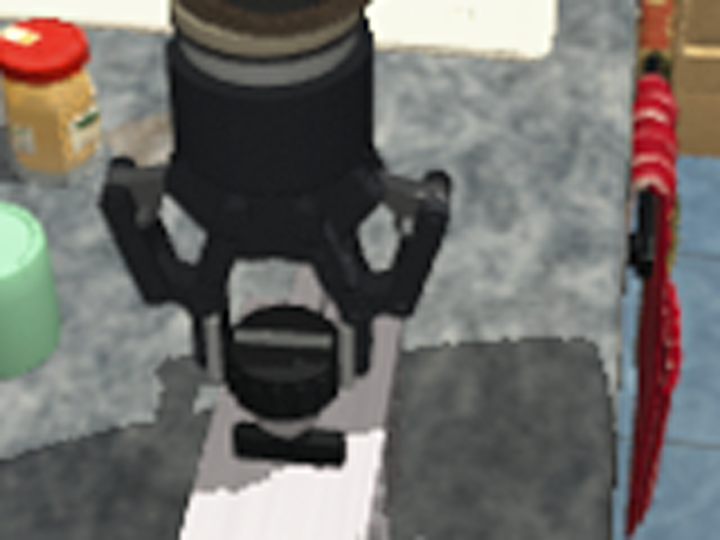

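The arm is shut over the lid. The cap's rib at (285,338) lies across the arm, so the cap is still unscrewed. I screw it tight now.

```bash
python3 -m crank '[[[0,0,0],8,255],[[0,0,0],16,255],[[0,0,0],24,255],[[0,0,0],32,255],[[0,0,0],40,255],[[0,0,0],48,255],[[0,0,0],56,255],[[0,0,0],64,255],[[0,0,0],72,255],[[0,0,0],80,255]]'
python3 -m crank '[[[0,0,0],6,255],[[0,0,0],11,255],[[0,0,0],13,255],[[0,0,0],13,255],[[0,0,0],13,255]]'
python3 - <<'E'
from h import *
s=get_state();p=s['eef_pos']*1000;print(s['contact_force'],s['wrist_torque'],psi())
print(np.degrees(np.arctan2(530.3-p[0],p[1]-107)))
E
```

```text
time: 38.9
eef_pos: [0.5299, 0.2622, 0.1618]
tcp_rot: [0.993, 0.114, -0.001, 0.001]
contact_force: [-2.7, -3.9, 3.4]
opening: 0.541
finger_force: 52.4
time: 39.4
eef_pos: [0.5299, 0.2623, 0.1618]
tcp_rot: [1.0, 0.004, -0.001, 0.001]
contact_force: [-3.5, -4.3, 4.3]
opening: 0.542
finger_force: 52.4
[-3.534034   -4.28709543  4.30214502] [-0.72677514  0.57354628  0.2242068 ] -89.49625806507443
0.1418555408892465
```

Release, back off upward, and check.

```bash
python3 -m crank '[[[0,0,0],0,0],[[0,0,0],0,0],[[0,0,0],0,0],[[0,0,0],0,0],[[0,0,-40],0,0],[[0,0,-90],0,0],[[0,0,-130],0,0],[[0,-50,-130],0,0],[[0,-50,-130],0,0]]'
python3 -m crank '[[[-50,150,0],0,0],[[-50,150,0],0,0],[[-50,150,0],0,0],[[-50,200,0],0,0],[[-50,250,0],0,0],[[-50,300,0],0,0],[[-50,300,0],0,0],[[-50,300,0],0,0],[[-50,300,0],0,0]]'
python3 - <<'E'
from h import *
c=shot('top','t12',(180,150,340,270),4.9); w=cloud(c); z=w[...,2]
m=(w[...,0]>.48)&(w[...,0]<.58)&(w[...,1]>.22)&(w[...,1]<.30)&(z>.178)&(z<.19); print('cap',rect(w,m))
b=(w[...,0]>.48)&(w[...,0]<.58)&(w[...,1]>.14)&(w[...,1]<.38)&(z>.107)&(z<.117); print('lid',rect(w,b),np.median(z[b]))
E
```

```text
time: 40.3
eef_pos: [0.5309, 0.3172, 0.2942]
tcp_rot: [1.0, 0.005, 0.002, -0.002]
contact_force: [-0.2, 0.0, -1.3]
opening: 0.997
finger_force: 0.0
time: 41.2
eef_pos: [0.4822, 0.0137, 0.2913]
tcp_rot: [1.0, 0.003, -0.0, -0.0]
contact_force: [-0.2, -0.2, 0.3]
opening: 1.004
finger_force: 0.0
cap (array([530.4, 261.4]), array([46.4, 45.8]), 64.7, 289)
lid (array([530.1, 262.5]), array([ 78.4, 206.3]), 0.2, 1679) 0.11189382816443039
```

View pics/t12.png

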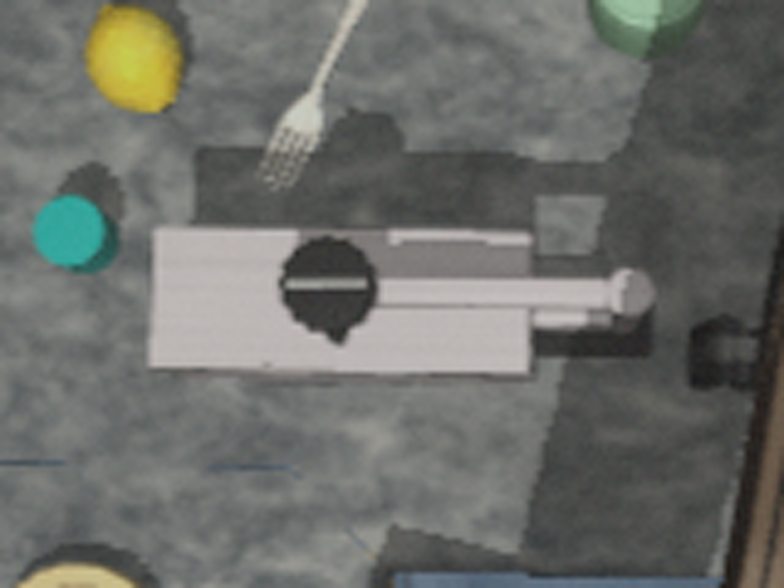

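The cap's rib at (328,284) lies along the arm, so the cap is tight. The arm is shut, the lid is seated, and the robot is clear.

```bash
python3 -c "
from plant import ctrl; print(ctrl.sign_off())"
```

```text
the job is handed in; nothing more can be done
None
```

I packed the carrier and handed the job in: both tall pots are in the box, tray and lid are seated, the arm is shut and the cap is tight; I saw no low pots in the scene, and sign-off gave no verdict.

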